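Nest the printed dippers on the drying hook

TASK

Hang the three white printed dippers on the one hook of the stand, nested inside one another: first the largest, with its handle next to the post and its cup facing out along the hook, then the medium one inside it, then the small one inside that, each with its crook resting over the hook's prong. Lower each one onto the prong and let go only when it rests there; do not drop it, and leave all three hanging nearly still. Leave the bottle, the jar, the grey bracket and the scraper where they are.

Things in the scene. Friction and masses are not known exactly. Their poses are not given: they have to be found in the camera images.
- dipper_large: large white printed dipper, about 130 g, standing on the bench: round cup open at the top, 132 mm wide at the rim, 128 at the base, 55 high, wall 3, floor 4; one tall upright handle (12 mm thick along x) on the rim at +x, centred 66 mm from the origin, with a crook up to 158 mm; behind it down the cup a flat back pad 50 mm wide, its face at x = 72 mm. Origin: centre of the cup's underside; z up.
- dipper_medium: medium white printed dipper, about 80 g, standing on the bench: round cup open at the top, 90 mm wide at the rim, 86 at the base, 45 high, wall 3, floor 4; one tall upright handle (12 mm thick along x) on the rim at +x, centred 45 mm from the origin, with a crook up to 148 mm; behind it down the cup a flat back pad 24 mm wide, its face at x = 59 mm. Origin: centre of the cup's underside; z up.
- dipper_small: small white printed dipper, about 60 g, standing on the bench: round cup open at the top, 52 mm wide at the rim, 50 at the base, 35 high, wall 3, floor 4; one tall upright handle (12 mm thick along x) on the rim at +x, centred 26 mm from the origin, with a crook up to 138 mm; behind it down the cup a flat back pad 16 mm wide, its face at x = 40 mm. Origin: centre of the cup's underside; z up.
- dipper_large_crook (a point): middle of the underside of the large dipper's crook, 150 mm above its base, 66 mm along its x; rests on the prong. Axes as the dipper's. Crook: bar 8 mm thick, 34 mm wide in y, between a long leg (at +y, down to the rim) and a short one (at -y, ends 22 mm below this point), each 7 mm wide; slot between them 20 mm, open below and through along x. Grip the legs' outer sides (34 mm).
- dipper_medium_crook (a point): middle of the underside of the medium dipper's crook, 140 mm above its base, 45 mm along its x; rests on the prong. Axes as the dipper's. Crook: bar 8 mm thick, 34 mm wide in y, between a long leg (at +y, down to the rim) and a short one (at -y, ends 22 mm below this point), each 7 mm wide; slot between them 20 mm, open below and through along x. Grip the legs' outer sides (34 mm).
- dipper_small_crook (a point): middle of the underside of the small dipper's crook, 130 mm above its base, 26 mm along its x; rests on the prong. Axes as the dipper's. Crook: bar 8 mm thick, 34 mm wide in y, between a long leg (at +y, down to the rim) and a short one (at -y, ends 22 mm below this point), each 7 mm wide; slot between them 20 mm, open below and through along x. Grip the legs' outer sides (34 mm).
- stand: fixed hook stand; origin on the bench under the post's front face, x from prong back to post (prong sticks out along -x). Grey foot 160 x 110 x 12 mm (x -120 to +40). Post 14 x 14 mm, 202 mm high, x 0 to 14; back plate 80 mm wide, flush with the post's front, up to 142 mm. Hung dippers lean back: the large one's pad on the plate, the others' pads on the inside of the next cup.
- hook_root (a point): top of the prong at the post's front face, 195 mm up; axes as the stand's. Prong: level round bar, 10 mm thick, along -x, straight for 92 mm. Crook centres 6, 33, 59 mm out (large, medium, small) let the cups nest. Come in from the free end, cup below the prong, prong between the legs, raised so that the cup clears the rims already hung (all about 95 mm below this point); then lower.
- hook_tip (a point): top of the upturned free end of the prong, 98 mm out from the post and 10 mm above the top of the straight part; axes as the stand's.
- bottle: bystander: upright bottle, 66 mm diameter, 210 mm high, origin at the centre of its base; it stands among the dippers, taller than they are.
- jar: bystander: small jar, 60 mm diameter, 75 mm high, origin at the centre of its base.
- bracket: bystander: grey printed L bracket, 60 x 50 mm, 60 mm high, origin at the centre of its base.
- scraper: bystander: print scraper lying flat, about 200 mm long along its x, origin near its middle.
Things that resemble listed ones, but are neither listed nor needed, are in the scene too. What is shaped like the dipper_medium but green is not meant.

How it is judged:
By the outcome, as a careful person would: the job done as asked, in the order asked, and still so for the second after the job is handed in, with the robot touching nothing.
It also fails if it takes over 72 s, if anything falls off the work surface, if the arm or the gripper's body presses on something with over 40 N, if the wrist force passes 120 N, or if a joint passes its speed limit or range.

ROBOT

A 7-joint arm with a two-finger parallel gripper is mounted at the origin on the work surface. World frame = base frame: x ahead of the robot, y to its left, z up, the work surface at z = 0. Lengths are in m, angles in rad, forces in N, time in s.
With the tool pointing down it reaches from about 0.4 to 0.85 m from the base axis. Payload 4.5 kg.
Tool frame: the origin (TCP) lies at the very end of the fingers, on their centre line; the grasp point (between the pads) lies 19 mm behind it (r.grip_point_offset is the distance from the TCP to the grasp point, in m); z points along the fingers, y is the line along which they close (so a half turn about z gives the same grasp; the last joint's range is limited). The gripper opens to 88 mm and grips with 3 to 60 N. Pads are 18 mm wide; open, the fingers measure 123 mm over their backs; the gripper's body (75 mm by 187 mm) begins 45 mm behind the grasp point.
Start: joints at [-1.182, 0.689, -0.195, 1.565, 0.157, 0.902, -0.215], TCP at [0.217, 0.586, 0.239] pointing down, gripper open.
Joint ranges: [-3.01, 3.01], [-0.46, 2.08], [-1.47, 1.51], [0.13, 2.56], [-1, 4.14], [0.04, 2.09], [-2.66, 2.66]. Speed limits (rad/s): [2.57, 2.57, 3.14, 3.14, 3.14, 3.14, 3.14].

INTERFACE

Orientations are given as a unit quaternion [x, y, z, w].
In Python, from plant import r gives the robot as it stands.
- The arm moves only by the tool carry_out, never from a script. Its argument "rows" is a list of rows, each a list of 3 entries, a list of its own where there are three numbers: the shift along the tool's x, y, z in cm, then the turn, a rotation vector about the tool's x, y, z in degrees, then the closure, from 0 (fully open) to 1 (shut). A call has 1 to 12 rows; each row is the pose to reach, as a shift and turn from the pose commanded when the call began, along the tool's axes at that moment; what a row does not reach only later rows make up. A row lasts 1/10 s, in which the tool goes at most 50 mm and 8.59 degrees, less where a joint would pass 70% of its speed; a pose out of reach is approached as far as the arm can. A call with a gripper value outside its range is refused whole. The fingers move at their own pace and stop on an object; "newtons" is the grip in N (left out, the last holds). Time passes only in rows, so rows that repeat a pose let the fingers close. It gives the time, the measured TCP pose, the force, the opening and the grip force at its end, in the units of the state.
- r.get_state(): the state, without advancing time (a new reading comes with each control period).
- r.snapshot(name): name is "scene" or "top" or "wrist"; returns a dict with "image" (480x640x3 uint8, red, green, blue), "fx", "fy", "cx", "cy" (pixels), "dist_coeffs" ([k1, k2, p1, p2, k3] as OpenCV has them; the pictures are not rectified), "pose" (4x4, takes a point from camera to world coordinates). Camera axes: x right, y up, looking along -z (the intrinsics and any distortion apply to the point x, -y, -z); pixel columns grow to the right and rows downward; lengths in m; the calibration is good to about 2 mm. A picture is of the moment at which its call begins. There is no depth.
- r.finish_job(): hands the job in; it is judged then, once.
The state is a dict: "clock": time; "q": joint angles; "qd": joint speeds; "joint_torque": joint torques, N m; "tool_pos": TCP position; "eef_rot": TCP orientation; "contact_force": force on the tool from outside, world axes, zero at the start; "moment": the same for the moment, N m; "opening": opening from 0.0 (shut) to 1.0 (fully open); "finger_force": force on a finger pad.
Only numpy, scipy, OpenCV 4.12 (cv2) and the standard library are available. Lean on these libraries where they do the work, as an engineer would, in place of code of your own. Each camera call takes 0.05 s, during which the arm holds its last target. There are 200 camera calls.

## Working session

There is one attempt and no reset: what is moved stays moved. The work goes in short steps, Python scripts to look and compute and a tool call to move; the robot and the scene stay as the last step left them, time stands still between calls to the robot, and variables do not carry over. Pictures are saved under pics/ and viewed, at most 10 in all, crops included, and the job is handed in when it is done.

Besides the shell and the picture viewer there is one more tool, called after "Call:" as a command line: name --argument value ..., lists and objects as JSON in quotes. carry_out: Moves the arm, as the interface text tells. Its arguments: {"type":"object","properties":{"rows":{"type":"array"},"newtons":{"type":"number"}},"required":["rows"]}

```bash
mkdir -p pics && ls && python3 - <<'E'
from plant import r
import cv2,pickle
for n in ("scene","top"):
    s=r.snapshot(n); pickle.dump(s,open(f"pics/{n}0.pkl","wb"))
    cv2.imwrite(f"pics/{n}0.png",s["image"][:,:,::-1])
    print(n,s["fx"],s["cx"],s["cy"],s["dist_coeffs"],s["pose"])
print(r.get_state())
E
```

```text
pics
scene 451.9705690764617 323.76724809911127 240.17625421749585 [-0.06851653  0.          0.          0.          0.        ] [[ 0.85388828 -0.33471036  0.3985521   0.88952021]
 [ 0.52000513  0.51678745 -0.6800922  -0.68852575]
 [ 0.02166718  0.7879719   0.61532985  0.78029172]
 [ 0.          0.          0.          1.        ]]
top 464.08363275334835 324.5442914623522 236.05807022504715 [-0.00917772  0.          0.          0.          0.        ] [[-0.00727086  0.98997134 -0.14108114  0.32833953]
 [-0.99995532 -0.0080502  -0.00495416  0.00932049]
 [-0.00604021  0.14103882  0.98998564  1.03334772]
 [ 0.          0.          0.          1.        ]]
{'clock': 0.1, 'q': array([-1.18216713,  0.68991624, -0.19449008,  1.56621267,  0.15731672,
        0.90248463, -0.21513895]), 'qd': array([-0.00022022, -0.00285323, -0.00230552, -0.00265874,  0.00087088,
        0.00124925,  0.00258182]), 'joint_torque': array([-1.57082606e-03, -5.28503716e+01, -1.27087064e+00, -1.53840047e+01,
       -5.24936768e-02,  1.90402876e-03,  4.38675443e-05]), 'tool_pos': array([0.21701132, 0.58552795, 0.23798669]), 'eef_rot': array([ 1.76474846e-01,  9.84304812e-01, -8.12246820e-04, -7.14492527e-05]), 'contact_force': array([0.43246079, 0.02141358, 0.1296289 ]), 'moment': array([ 0.02926308, -0.02674016,  0.03843469]), 'finger_force': 0.0, 'opening': 1.0015459572887462}
```

View pics/scene0.png

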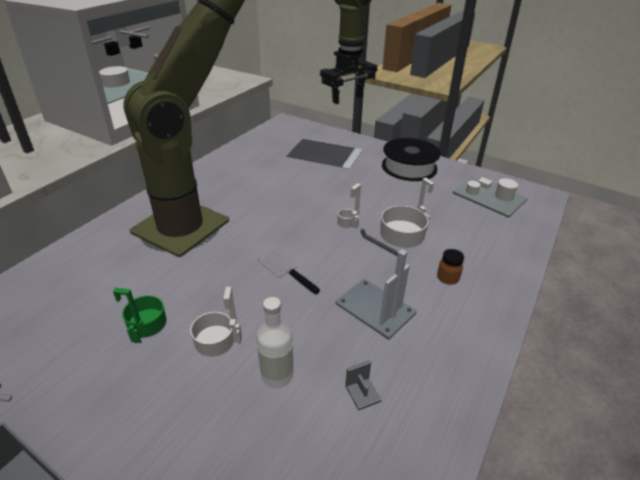

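View pics/top0.png

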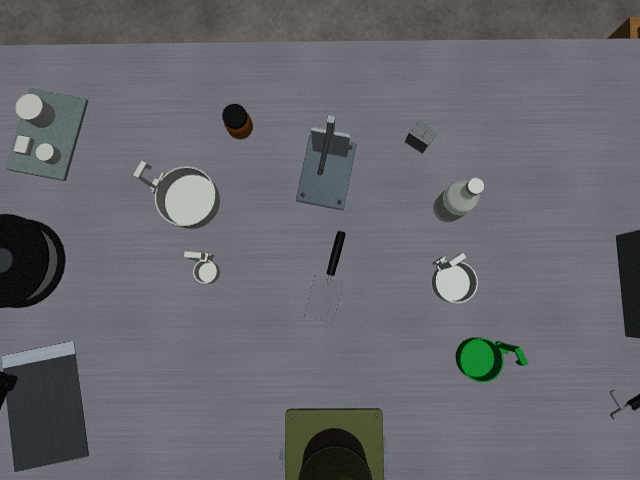

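The top view shows two candidates for the medium dipper: white at (455,281) and green at (480,358). The white one is meant, since the task excludes the green. The large dipper is at (187,196), the small one at (205,270) and the stand's prong runs from about (322,172) to (331,120). I'll confirm these in one enlarged montage.

```bash
python3 - <<'E'
import cv2,pickle,numpy as np
im=pickle.load(open("pics/top0.pkl","rb"))["image"][:,:,::-1]
def c(x,y): 
    t=cv2.resize(im[y:y+75,x:x+100],(400,300),interpolation=cv2.INTER_CUBIC)
    for k in range(0,100,10):
        cv2.line(t,(k*4,0),(k*4,5),(0,0,255),1)
        if k<75: cv2.line(t,(0,k*4),(5,k*4),(0,0,255),1)
    return t
m=np.vstack([np.hstack([c(128,156),c(160,230)]),np.hstack([c(410,240),c(280,108)])])
cv2.imwrite("pics/m.png",cv2.convertScaleAbs(m,alpha=1.3))
E
```

```text
(no output)
```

View pics/m.png

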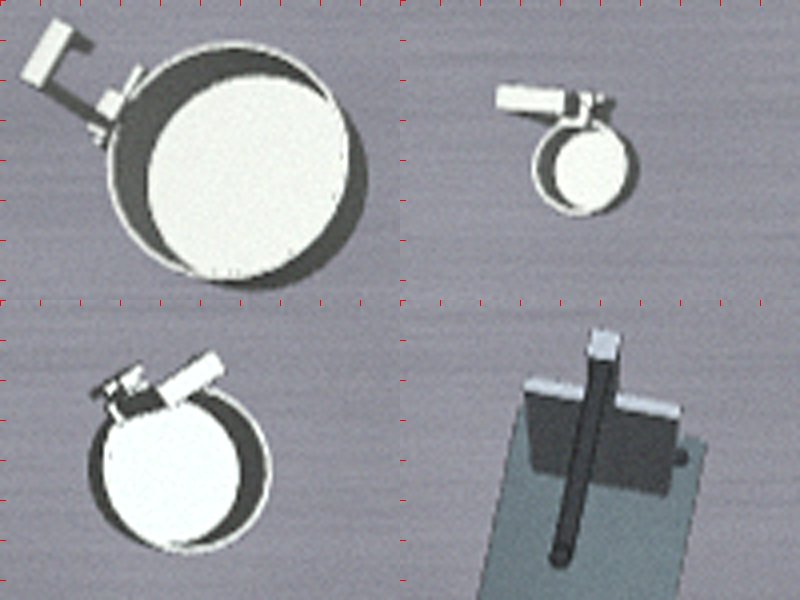

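Pixels read from the enlarged crops of the top view:

| Feature | Pixel |
|---|---|
| Large dipper, rim centre | (185.1,196.2) |
| Large dipper, crook top | (140.5,169.2) |
| Small dipper, rim centre | (205.4,272) |
| Small dipper, crook top | (192.5,254.9) |
| White medium dipper, rim centre | (455.1,280.6) |
| White medium dipper, crook top | (457.7,260) |
| Hook tip | (320.2,171.7) |
| Post top | (331,119.2) |

The crop confirms the medium one is white.

```bash
cat > h.py <<'E'
import numpy as np,cv2,pickle
from scipy.spatial.transform import Rotation as R
def K(s): return np.array([[s["fx"],0,s["cx"]],[0,s["fy"],s["cy"]],[0,0,1.]])
F=np.diag([1,-1,-1.])
def at(s,uv,z):
    n=cv2.undistortPoints(np.array([[uv]],float),K(s),np.array(s["dist_coeffs"]))[0,0]
    d=s["pose"][:3,:3]@F@np.array([n[0],n[1],1]); o=s["pose"][:3,3]
    return o+d*(z-o[2])/d[2]
def proj(s,P):
    T=s["pose"]; C=(np.atleast_2d(P)-T[:3,3])@T[:3,:3]@F
    return cv2.projectPoints(C,np.zeros(3),np.zeros(3),K(s),np.array(s["dist_coeffs"]))[0][:,0]
def move(st,pos,yaw):  # tool-frame shift (cm), turn about tool z (deg) to tool-down, tool y at yaw (deg, mod 180)
    q=R.from_quat(st["eef_rot"]); M=q.as_matrix()
    sh=M.T@(np.array(pos)-st["tool_pos"])*100
    c=[]
    for y in (yaw,yaw+180):
        a=np.radians(y); Y=np.array([np.cos(a),np.sin(a),0]);Z=np.array([0,0,-1.])
        G=np.column_stack([np.cross(Y,Z),Y,Z]); c.append(np.degrees(R.from_matrix(M.T@G).as_rotvec()))
    return sh.round(2),[x.round(1) for x in c]
E
python3 - <<'E'
from h import *
s=pickle.load(open("pics/top0.pkl","rb")); sc=pickle.load(open("pics/scene0.pkl","rb"))
D=dict(L=((185.1,196.2),.055,(140.5,169.2),.158,.066,.066),M=((455.1,280.6),.045,(457.75,260),.148,.045,.045),S=((205.4,272),.035,(192.5,254.9),.138,.026,.026))
im={0:s["image"][:,:,::-1].copy(),1:sc["image"][:,:,::-1].copy()}
def dots(P,col):
    for k,c in ((0,s),(1,sc)):
        for p in proj(c,P): cv2.circle(im[k],tuple(np.round(p*16).astype(int)),12,col,-1,cv2.LINE_AA,4)
for n,(a,za,b,zb,rad,off) in D.items():
    A=at(s,a,za)[:2];B=at(s,b,zb)[:2];d=B-A;yaw=np.arctan2(d[1],d[0]);print(n,A.round(4),B.round(4),"dist",np.hypot(*d).round(4),"yaw",np.degrees(yaw).round(1))
    t=np.linspace(0,2*np.pi,40); dots(np.c_[A[0]+rad*np.cos(t),A[1]+rad*np.sin(t),0*t+za],(0,0,255))
    ux=d/np.hypot(*d);uy=np.array([-ux[1],ux[0]])
    dots([np.r_[B+i*.006*ux+j*.017*uy,zb] for i in(-1,1) for j in(-1,1)],(255,0,0))
T=at(s,(320.25,171.75),.205);P=at(s,(331,119.25),.202);print("tip",T,"post",P,np.hypot(*(P-T)[:2]))
l=at(s,(280+127/4,108+92/4),.142);q=at(s,(280+280/4,108+116/4),.142);print("plate",l,q,np.hypot(*(q-l)[:2]),"yaw",np.degrees(np.arctan2(*(q-l)[:2]))," postyaw",np.degrees(np.arctan2(*(P-T)[1::-1])))
for u in ((298,200),(343,209),(302.5,194.5),(345,209)): print("foot",at(s,u,.012))
print("bottle top",at(s,(475.5,186),.21))
print("green etc", at(s,(480,358),.045))
dots([T,P,l,q],(0,255,255))
w=np.hstack([cv2.resize(im[1][150:370,180:480],(800,587))]);cv2.imwrite("pics/ov.png",w)
E
```

```text
L [0.5572 0.315 ] [0.5879 0.3722] dist 0.0649 yaw 61.8
M [ 0.3715 -0.2619] [ 0.4062 -0.2405] dist 0.0407 yaw 31.6
S [0.3945 0.2715] [0.4211 0.2706] dist 0.0266 yaw -2.1
tip [0.56595007 0.02049702 0.205     ] post [ 6.68261921e-01 -2.52261357e-04  2.02000000e-01] 0.1043946684655748
plate [0.66845046 0.03789922 0.142     ] [ 0.65517779 -0.03861526  0.142     ] 0.07765712724470758 yaw -170.15905035682678  postyaw -11.464341256383603
foot [0.55628369 0.07353106 0.012     ]
foot [ 0.5348075  -0.02737652  0.012     ]
foot [0.56885237 0.06340139 0.012     ]
foot [ 0.53476964 -0.03185783  0.012     ]
bottle top [ 0.53538262 -0.26171887  0.21      ]
green etc [ 0.21125447 -0.30610839  0.045     ]
```

View pics/ov.png

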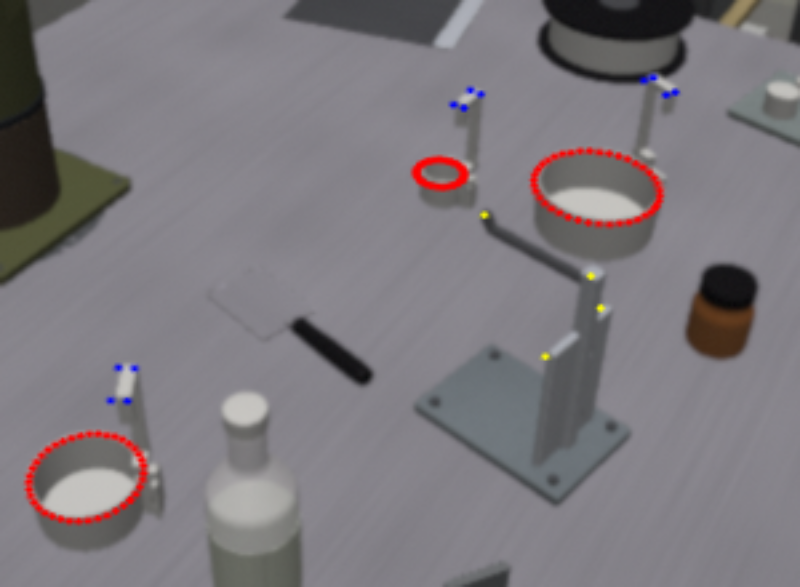

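The overlay from the top-view estimate matches the scene view: red rims, blue crook bars and the yellow hook tip and post top all land on target. The first target is 10 cm above the large crook.

```bash
python3 - <<'E'
from h import *
from plant import r
print(move(r.get_state(),(.5885,.3725,.25),-29))
E
```

```text
(array([-42.24,  -7.07,  -1.18]), [array([-0.1,  0.1, 98.7]), array([ -0.1,  -0.1, -81.3])])
```

Call:
carry_out --rows '[[[-42.2,-7.1,-1.2],[0,0,98.7],0],[[-42.2,-7.1,-1.2],[0,0,98.7],0],[[-42.2,-7.1,-1.2],[0,0,98.7],0],[[-42.2,-7.1,-1.2],[0,0,98.7],0],[[-42.2,-7.1,-1.2],[0,0,98.7],0],[[-42.2,-7.1,-1.2],[0,0,98.7],0],[[-42.2,-7.1,-1.2],[0,0,98.7],0],[[-42.2,-7.1,-1.2],[0,0,98.7],0],[[-42.2,-7.1,-1.2],[0,0,98.7],0],[[-42.2,-7.1,-1.2],[0,0,98.7],0],[[-42.2,-7.1,-1.2],[0,0,98.7],0],[[-42.2,-7.1,-1.2],[0,0,98.7],0]]' --newtons 40

```text
clock: 1.3
tool_pos: [0.588, 0.3726, 0.2499]
eef_rot: [0.863, 0.505, -0.001, -0.0]
contact_force: [0.2, 0.1, -0.1]
opening: 1.001
finger_force: 0.0
```

```bash
python3 - <<'E'
from h import *
from plant import r
s=r.get_state();print(s["clock"],s["tool_pos"],s["q"])
print(move(s,(.5885,.3725,.127),-29))
w=r.snapshot("wrist");pickle.dump(w,open("pics/w1.pkl","wb"))
im=w["image"][:,:,::-1].copy()
u=np.array([np.cos(np.radians(61)),np.sin(np.radians(61)),0]);v=np.array([-u[1],u[0],0])
for i in(-1,1):
  for j in(-1,1):
    p=proj(w,np.array([.5885,.3725,.158])+i*.006*u+j*.017*v)[0];cv2.circle(im,tuple(p.astype(int)),3,(0,0,255),-1)
cv2.imwrite("pics/w1.png",im)
E
```

```text
1.3 [0.58796958 0.37262578 0.24991135] [-0.75507776  0.79473618  0.2622015   1.32089723 -0.21440347  1.05474814
 -0.97368604]
(array([ 0.03,  0.06, 12.29]), [array([-0. ,  0.1, -0.3]), array([1.000e-01, 1.000e-01, 1.797e+02])])
```

View pics/w1.png

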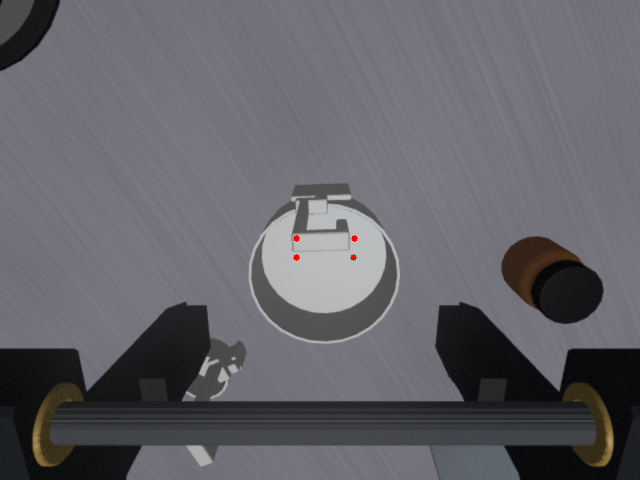

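The wrist view shows the large crook's bar at (293–349, 232–250). The predicted dots lie about 7 px lower, roughly 4 mm off, so I'll compute the correction.

```bash
python3 - <<'E'
from h import *
from plant import r
w=pickle.load(open("pics/w1.pkl","rb"));p=at(w,(320.7,241),.158);print(p)
g=(p[:2]+[.5885,.3725])/2
print(g,move(r.get_state(),(*p[:2],.127),-29))
E
```

```text
[0.58833252 0.37763635 0.158     ]
[0.58841626 0.37506818] (array([ 0.46, -0.18, 12.29]), [array([-0. ,  0.1, -0.4]), array([1.000e-01, 1.000e-01, 1.796e+02])])
```

Call:
carry_out --rows '[[[0.4,-0.1,4.0],[0,0,0],0],[[0.4,-0.1,8.0],[0,0,0],0],[[0.4,-0.1,11.0],[0,0,0],0],[[0.4,-0.1,12.3],[0,0,0],0],[[0.4,-0.1,12.3],[0,0,0],1],[[0.4,-0.1,12.3],[0,0,0],1],[[0.4,-0.1,12.3],[0,0,0],1],[[0.4,-0.1,12.3],[0,0,0],1],[[0.4,-0.1,12.3],[0,0,0],1],[[0.4,-0.1,12.3],[0,0,0],1],[[0.4,-0.1,12.3],[0,0,0],1]]' --newtons 45

```text
clock: 2.45
tool_pos: [0.5893, 0.377, 0.128]
eef_rot: [0.862, 0.507, 0.0, -0.0]
contact_force: [-0.8, 0.7, 0.9]
opening: 0.388
finger_force: 0.4
```

Call:
carry_out --rows '[[[0,0,0],[0,0,0],1],[[0,0,0],[0,0,0],1],[[0,0,-0.5],[0,0,0],1],[[0,0,-1.5],[0,0,0],1],[[0,0,-3.0],[0,0,0],1],[[0,0,-5.0],[0,0,0],1],[[0,0,-6.5],[0,0,0],1],[[0,0,-7.2],[0,0,0],1],[[0,0,-7.2],[0,0,0],1]]'

```text
clock: 3.35
tool_pos: [0.59, 0.3773, 0.2014]
eef_rot: [0.862, 0.507, 0.001, -0.0]
contact_force: [-0.2, -0.0, -0.6]
opening: 0.378
finger_force: 44.9
```

```bash
python3 - <<'E'
from h import *
from plant import r
s=r.get_state();print(s["clock"],s["tool_pos"],s["finger_force"],s["opening"])
print(move(s,(.5244,.0277,.2),-101))
E
```

```text
3.35 [0.58995649 0.37731196 0.20141469] 44.9033604003489 0.37750897850939785
(array([-33.75,  11.23,   0.07]), [array([-0. , -0.2, 72. ]), array([   0.2,   -0. , -108. ])])
```

Call:
carry_out --rows '[[[-2,0.6,0],[0,0,4],1],[[-6,1.9,0],[0,0,12],1],[[-10,3.3,0],[0,0,20],1],[[-14,4.6,0],[0,0,28],1],[[-18,5.9,0],[0,0,36],1],[[-22,7.3,0],[0,0,44],1],[[-26,8.6,0],[0,0,52],1],[[-29.5,9.8,0],[0,0,60],1],[[-32.3,10.7,0],[0,0,67],1],[[-33.7,11.2,0],[0,0,72],1],[[-33.7,11.2,0],[0,0,72],1],[[-33.7,11.2,0],[0,0,72],1]]'

```text
clock: 4.55
tool_pos: [0.5236, 0.0288, 0.1993]
eef_rot: [0.995, -0.095, -0.0, -0.0]
contact_force: [0.8, 1.1, -1.7]
opening: 0.38
finger_force: 44.9
```

```bash
python3 - <<'E'
from h import *
from plant import r
s=r.get_state();print(s["clock"],s["tool_pos"],s["eef_rot"],s["q"].round(2))
for n in("scene","top","wrist"):
    w=r.snapshot(n);pickle.dump(w,open(f"pics/{n}2.pkl","wb"))
a=cv2.resize(pickle.load(open("pics/scene2.pkl","rb"))["image"][160:340,300:460],(533,600))
cv2.imwrite("pics/v2.png",a[:,:,::-1])
t=pickle.load(open("pics/top2.pkl","rb"))["image"][100:280,250:410]; cv2.imwrite("pics/t2.png",cv2.resize(t,(533,600))[:,:,::-1])
W=pickle.load(open("pics/wrist2.pkl","rb"))["image"]; cv2.imwrite("pics/c2.png",W[:,:,::-1])
E
```

```text
4.55 [0.52360304 0.02881131 0.19931661] [ 9.95497508e-01 -9.47864676e-02 -3.67578246e-04 -3.19763356e-04] [-0.45  0.68  0.52  1.93 -0.53  0.67 -1.37]
```

View pics/c2.png

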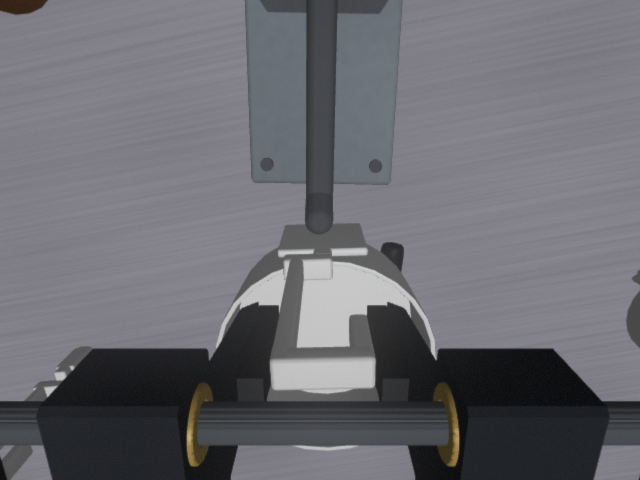

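View pics/v2.png

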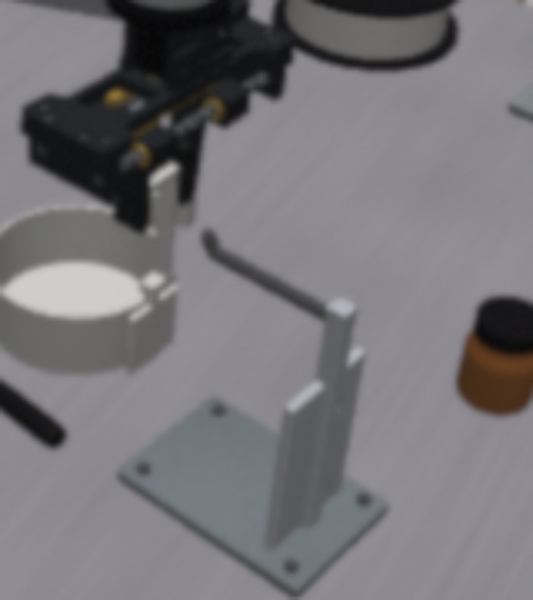

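The wrist view shows the crook in the grip at x≈324 px, bar rows 357–388. The prong is nearly parallel to the image's vertical at x≈319–321, with its tip at (319,218). The scene view shows the large dipper held level, in front of the free end.

```bash
python3 - <<'E'
from h import *
from plant import r
s=r.get_state();w=pickle.load(open("pics/wrist2.pkl","rb"))
M=R.from_quat(s["eef_rot"]).as_matrix();t=s["tool_pos"]
print("cam in tool",M.T@(w["pose"][:3,3]-t))
for dx in(0,-.004):
  for i in(-1,1):
    for dz in(-.022,-.030):
      P=[t+M@np.array([dx+i*.006,j*.017,dz]) for j in(-1,1)]
      print(dx,i,dz,proj(w,P).round(0).tolist())
for uv,z in (((319,214),.205),((321,5),.195),((319.5,150),.195)):
    p=at(w,uv,z);print(p,"tool",(M.T@(p-t)).round(4))
E
```

```text
cam in tool [ 0.0811537  -0.00015062 -0.14565238]
0 -1 -0.022 [[273.0, 372.0], [373.0, 372.0]]
0 -1 -0.03 [[270.0, 387.0], [376.0, 387.0]]
0 1 -0.022 [[272.0, 341.0], [375.0, 341.0]]
0 1 -0.03 [[269.0, 355.0], [377.0, 355.0]]
-0.004 -1 -0.022 [[273.0, 382.0], [373.0, 382.0]]
-0.004 -1 -0.03 [[271.0, 398.0], [375.0, 398.0]]
-0.004 1 -0.022 [[272.0, 352.0], [374.0, 352.0]]
-0.004 1 -0.03 [[269.0, 366.0], [377.0, 366.0]]
[0.56841636 0.02259185 0.205     ] tool [ 0.0451 -0.0014 -0.0056]
[0.63185306 0.00978234 0.195     ] tool [ 0.1099 -0.0007  0.0043]
[0.58823091 0.01867804 0.195     ] tool [ 0.0653 -0.0012  0.0044]
```

Call:
carry_out --rows '[[[1,-0.1,0],[0,0,0],1],[[4,-0.1,0],[0,0,0],1],[[7,-0.1,0],[0,0,0],1],[[9.5,-0.1,0],[0,0,0],1],[[11.5,-0.1,0],[0,0,0],1],[[12.7,-0.1,0],[0,0,0],1],[[13.3,-0.1,0],[0,0,0],1],[[13.3,-0.1,0],[0,0,0],1],[[13.3,-0.1,0],[0,0,0],1]]'

```text
clock: 5.6
tool_pos: [0.654, 0.0038, 0.1995]
eef_rot: [0.995, -0.096, -0.0, -0.0]
contact_force: [-0.3, 0.1, -2.0]
opening: 0.379
finger_force: 44.9
```

Call:
carry_out --rows '[[[0,0,0.6],[0,0,0],1],[[0,0,1.4],[0,0,0],1],[[0,0,2.0],[0,0,0],1],[[0,0,2.3],[0,0,0],1],[[0,0,2.45],[0,0,0],1],[[0,0,2.45],[0,0,0],1]]'

```text
clock: 6.2
tool_pos: [0.6543, 0.0034, 0.175]
eef_rot: [0.995, -0.096, -0.0, -0.0]
contact_force: [-0.7, -0.3, -1.4]
opening: 0.383
finger_force: 44.9
```

Call:
carry_out --rows '[[[0,0,0.1],[0,0,0],1],[[0,0,0.2],[0,0,0],1],[[0,0,0.2],[0,0,0],1]]'

```text
clock: 6.5
tool_pos: [0.6544, 0.0035, 0.1732]
eef_rot: [0.995, -0.096, 0.0, -0.0]
contact_force: [0.2, 0.2, -1.5]
opening: 0.38
finger_force: 44.9
```

Call:
carry_out --rows '[[[0,0,0.1],[0,0,0],1],[[0,0,0.15],[0,0,0],1],[[0,0,0.15],[0,0,0],1]]'

```text
clock: 6.8
tool_pos: [0.6546, 0.0034, 0.1727]
eef_rot: [0.995, -0.096, 0.0, -0.0]
contact_force: [-2.5, 0.2, 5.2]
opening: 0.38
finger_force: 44.9
```

Call:
carry_out --rows '[[[0,0,0.1],[0,0,0],0.6],[[0,0,0.1],[0,0,0],0.55],[[0,0,0.1],[0,0,0],0.5],[[0,0,0.1],[0,0,0],0.4],[[0,0,0.1],[0,0,0],0.3],[[0,0,0],[0,0,0],0.3],[[0,0,-1],[0,0,0],0.3],[[0,0,-3],[0,0,0],0.3],[[0,0,-6],[0,0,0],0.3],[[0,0,-9],[0,0,0],0.2],[[0,0,-9],[0,0,0],0]]'

```text
clock: 7.9
tool_pos: [0.6571, 0.0023, 0.2671]
eef_rot: [0.995, -0.096, 0.005, -0.0]
contact_force: [-0.1, 0.1, -0.1]
opening: 0.856
finger_force: 0.0
```

```bash
python3 - <<'E'
from h import *
from plant import r
s=r.get_state();print(s["clock"],s["tool_pos"],s["opening"])
print(move(s,(.407,-.239,.26),-55))
for n in("scene","top"):
    w=r.snapshot(n);pickle.dump(w,open(f"pics/{n}3.pkl","wb"))
E
```

```text
7.9 [0.65712824 0.00231166 0.26713882] 0.8557167096109813
(array([-19.93,  28.48,   0.5 ]), [array([  0.2,  -0.5, -46. ]), array([ -0.7,  -0.2, 134. ])])
```

Call:
carry_out --rows '[[[-2,2.9,0],[0,0,-5],0],[[-5,7.2,0],[0,0,-12],0],[[-8,11.5,0],[0,0,-20],0],[[-11,15.8,0],[0,0,-28],0],[[-14,20,0],[0,0,-36],0],[[-16.8,24,0],[0,0,-42],0],[[-18.9,27,0.5],[0,0,-46],0],[[-19.9,28.5,0.5],[0,0,-46],0],[[-19.9,28.5,0.5],[0,-0.5,-46],0],[[-19.9,28.5,0.5],[0,-0.5,-46],0]]'

```text
clock: 9.0
tool_pos: [0.4051, -0.2374, 0.2562]
eef_rot: [0.954, 0.301, -0.004, -0.001]
contact_force: [0.5, -0.7, 0.3]
opening: 1.002
finger_force: 0.0
```

```bash
python3 - <<'E'
from h import *
from plant import r
s=r.get_state();print(s["clock"],s["tool_pos"],s["eef_rot"],s["q"].round(2))
w=r.snapshot("wrist");pickle.dump(w,open("pics/w4.pkl","wb"))
sc=r.snapshot("scene");pickle.dump(sc,open("pics/s4.pkl","wb"))
im=w["image"][:,:,::-1].copy()
a=cv2.resize(sc["image"][190:340,330:470],(448,480))[:,:,::-1]
# right: scene with hung large dipper; left: wrist middle
cv2.imwrite("pics/v4.png",np.hstack([im[100:400,145:495][:, :],cv2.resize(a,(280,300))]))
E
```

```text
9.0 [ 0.40512773 -0.23743425  0.25622519] [ 0.95371573  0.30067669 -0.00434612 -0.00097634] [ 0.22  0.48  0.31  2.01 -0.22  0.69 -0.29]
```

View pics/v4.png

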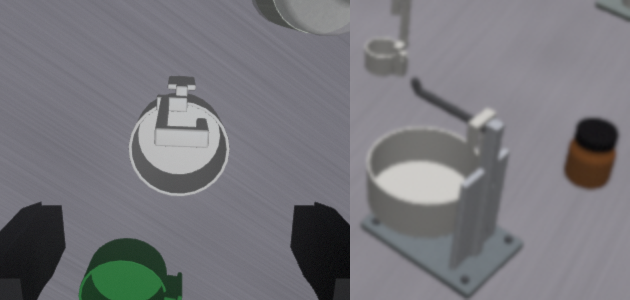

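The large dipper hangs level on the prong next to the post. The medium's bar is at about (301–353, 228–248) in the full wrist image. I'll refine that with edge profiles rather than another picture.

```bash
python3 - <<'E'
from h import *
from plant import r
w=pickle.load(open("pics/w4.pkl","rb"));g=cv2.cvtColor(w["image"],cv2.COLOR_RGB2GRAY)
for x in(308,320,335,347): print(x,g[215:256:1,x].tolist())
for y in(230,236): print(y,g[y,292:364].tolist())
for c in((326.5,235),): print(at(w,c,.148))
E
```

```text
308 [85, 85, 86, 87, 86, 85, 86, 86, 86, 84, 88, 86, 89, 121, 158, 181, 189, 189, 189, 188, 188, 188, 188, 187, 186, 186, 186, 185, 185, 182, 168, 183, 187, 186, 187, 188, 186, 188, 187, 185, 188]
320 [190, 190, 191, 190, 190, 190, 190, 189, 191, 189, 184, 114, 91, 99, 145, 169, 187, 189, 189, 189, 190, 188, 188, 187, 189, 187, 186, 186, 186, 184, 176, 170, 186, 187, 188, 188, 187, 186, 188, 188, 187]
335 [189, 190, 190, 190, 189, 192, 190, 189, 192, 191, 187, 162, 102, 90, 117, 154, 178, 189, 191, 190, 189, 189, 189, 188, 187, 189, 188, 188, 188, 186, 186, 170, 177, 187, 189, 188, 188, 188, 188, 188, 188]
347 [191, 190, 183, 114, 88, 85, 85, 85, 86, 87, 87, 86, 87, 86, 96, 140, 167, 186, 187, 189, 187, 189, 188, 187, 187, 188, 188, 186, 187, 186, 187, 177, 168, 186, 188, 189, 189, 189, 188, 189, 189]
230 [188, 187, 186, 189, 188, 187, 184, 160, 149, 167, 184, 183, 182, 181, 181, 181, 181, 178, 176, 177, 175, 175, 175, 174, 173, 172, 171, 170, 169, 169, 167, 165, 166, 163, 163, 162, 162, 159, 159, 157, 157, 157, 154, 154, 154, 154, 153, 150, 149, 147, 147, 146, 145, 143, 142, 140, 136, 136, 133, 133, 124, 125, 184, 190, 191, 191, 191, 190, 190, 190, 189, 183]
236 [187, 188, 186, 187, 188, 189, 184, 158, 155, 171, 185, 187, 186, 187, 186, 188, 188, 187, 187, 188, 188, 188, 187, 189, 189, 187, 189, 187, 188, 188, 189, 188, 190, 189, 189, 190, 189, 189, 189, 190, 188, 189, 189, 189, 190, 188, 189, 190, 189, 190, 188, 190, 190, 188, 188, 189, 189, 189, 189, 188, 174, 157, 187, 189, 189, 190, 190, 190, 189, 189, 190, 189]
[ 0.4074642  -0.23722135  0.148     ]
```

```bash
python3 - <<'E'
from h import *
from plant import r
w=pickle.load(open("pics/w4.pkl","rb"));p=at(w,(326,237),.148);print(p)
print(move(r.get_state(),(*p[:2],.117),-58))
E
```

```text
[ 0.40621454 -0.23772023  0.148     ]
(array([ 0.07,  0.15, 13.93]), [array([-0.2,  0.4,  3.2]), array([  -0.7,   -0.3, -176.8])])
```

Call:
carry_out --rows '[[[0.1,0.1,4.5],[-0.2,0.4,3],0],[[0.1,0.1,9.0],[-0.2,0.4,3],0],[[0.1,0.1,12.5],[-0.2,0.4,3],0],[[0.1,0.1,13.9],[-0.2,0.4,3],0],[[0.1,0.1,13.9],[-0.2,0.4,3],0.5],[[0.1,0.1,13.9],[-0.2,0.4,3],1],[[0.1,0.1,13.9],[-0.2,0.4,3],1],[[0.1,0.1,13.9],[-0.2,0.4,3],1],[[0.1,0.1,13.9],[-0.2,0.4,3],1],[[0.1,0.1,13.9],[-0.2,0.4,3],1],[[0.1,0.1,13.9],[-0.2,0.4,3],1],[[0.1,0.1,13.9],[-0.2,0.4,3],1]]'

```text
clock: 10.3
tool_pos: [0.405, -0.2388, 0.1179]
eef_rot: [0.961, 0.275, -0.0, 0.0]
contact_force: [1.0, -0.3, 1.4]
opening: 0.382
finger_force: 45.0
```

```bash
python3 - <<'E'
from h import *
from plant import r
s=r.get_state();print(s["tool_pos"],s["finger_force"],s["opening"])
w=r.snapshot("wrist");pickle.dump(w,open("pics/w5.pkl","wb"));g=cv2.cvtColor(w["image"],cv2.COLOR_RGB2GRAY)
for x in(290,323,355): print(x,g[335:405,x].tolist())
E
```

```text
[ 0.40502801 -0.23883619  0.11789634] 45.00030107796192 0.38209205095439064
290 [90, 90, 89, 89, 89, 89, 90, 83, 84, 84, 87, 86, 88, 85, 88, 88, 97, 117, 138, 156, 166, 176, 184, 188, 190, 188, 187, 188, 189, 188, 188, 187, 187, 187, 186, 187, 188, 186, 186, 187, 185, 187, 187, 185, 186, 187, 184, 181, 170, 181, 189, 183, 167, 138, 132, 130, 126, 128, 127, 125, 126, 125, 128, 127, 128, 125, 76, 47, 45, 43]
323 [191, 190, 192, 191, 191, 188, 161, 105, 89, 90, 88, 89, 90, 92, 91, 91, 103, 125, 146, 161, 168, 181, 190, 192, 190, 190, 189, 191, 190, 189, 190, 189, 189, 190, 190, 189, 189, 188, 187, 189, 185, 187, 187, 187, 187, 187, 188, 177, 157, 104, 90, 87, 87, 88, 87, 106, 170, 190, 185, 166, 134, 128, 127, 128, 124, 120, 74, 50, 47, 48]
355 [87, 89, 87, 88, 87, 88, 86, 86, 87, 87, 88, 89, 88, 87, 87, 91, 106, 129, 150, 163, 173, 181, 191, 191, 191, 191, 190, 191, 190, 191, 190, 190, 189, 190, 189, 189, 189, 187, 187, 190, 188, 187, 187, 189, 187, 187, 187, 172, 140, 121, 177, 190, 186, 177, 137, 127, 126, 127, 125, 124, 126, 126, 126, 125, 125, 119, 73, 48, 46, 45]
```

Call:
carry_out --rows '[[[0,0,-0.5],[0,0,0],1],[[0,0,-2],[0,0,0],1],[[0,0,-5],[0,0,0],1],[[0,0,-8.5],[0,0,0],1],[[0,0,-10.5],[0,0,0],1],[[0,0,-11.2],[0,0,0],1],[[0,0,-11.2],[0,0,0],1]]'

```text
clock: 11.05
tool_pos: [0.4051, -0.2386, 0.2302]
eef_rot: [0.961, 0.276, 0.0, 0.001]
contact_force: [0.1, 0.0, -1.4]
opening: 0.383
finger_force: 45.0
```

```bash
python3 - <<'E'
from h import *
from plant import r
s=r.get_state();print(s["clock"],s["tool_pos"],s["finger_force"],s["opening"])
print(move(s,(.5236,.0293,.2295),-101.2))
E
```

```text
11.05 [ 0.4050567  -0.23863785  0.23021127] 44.999861754477024 0.38303107975533296
(array([ 24.25, -16.45,   0.05]), [array([ 0.1, -0. , 43.2]), array([ 0.000e+00,  1.000e-01, -1.368e+02])])
```

Call:
carry_out --rows '[[[1.5,-1,0],[0,0,3],1],[[4.5,-3,0],[0,0,9],1],[[8,-5.4,0],[0,0,15],1],[[11.5,-7.8,0],[0,0,21],1],[[15,-10.2,0],[0,0,27],1],[[18.5,-12.6,0],[0,0,33],1],[[21.5,-14.6,0],[0,0,39],1],[[23.5,-15.9,0],[0,0,43.2],1],[[24.2,-16.4,0],[0,0,43.2],1],[[24.2,-16.4,0],[0,0,43.2],1],[[24.2,-16.4,0],[0,0,43.2],1]]'

```text
clock: 12.15
tool_pos: [0.5223, 0.0268, 0.2289]
eef_rot: [0.995, -0.098, -0.001, 0.001]
contact_force: [0.5, -1.1, 0.5]
opening: 0.38
finger_force: 45.0
```

```bash
cat > chk.py <<'E'
from h import *
from plant import r
import sys
s=r.get_state();print(s["clock"],s["tool_pos"],s["eef_rot"])
w=r.snapshot("wrist");pickle.dump(w,open(f"pics/{sys.argv[1]}.pkl","wb"));g=cv2.cvtColor(w["image"],cv2.COLOR_RGB2GRAY).astype(float)
M=R.from_quat(s["eef_rot"]).as_matrix();t=s["tool_pos"]
# prong: dark columns at several rows near x=320
for y in range(10,231,20):
    l=cv2.GaussianBlur(g,(3,3),0)[y,270:370]; d=np.where(l<75)[0]
    if len(d): 
        c=270+(d[0]+d[-1])/2; p=at(w,(c,y),.190); print(y,270+d[0],270+d[-1],"tool",(M.T@(p-t)).round(4))
print([int(v) for v in g[335:405,323]])
E
python3 chk.py w6
```

```text
12.15 [0.52228582 0.02679158 0.22894001] [ 9.95149691e-01 -9.83614664e-02 -9.75606727e-04  1.07846157e-03]
10 270 369 tool [ 0.1148 -0.0013  0.0387]
30 300 322 tool [ 0.1078 -0.0047  0.0387]
50 300 321 tool [ 0.1006 -0.0049  0.0388]
70 300 302 tool [ 0.0933 -0.0088  0.0388]
90 301 301 tool [ 0.0857 -0.0089  0.0388]
110 301 301 tool [ 0.078  -0.009   0.0388]
150 302 302 tool [ 0.0617 -0.0089  0.0388]
170 301 303 tool [ 0.0533 -0.009   0.0388]
190 301 321 tool [ 0.0445 -0.0052  0.0389]
210 308 313 tool [ 0.0355 -0.0055  0.0389]
[185, 185, 184, 184, 183, 182, 156, 99, 87, 88, 89, 91, 91, 92, 93, 95, 106, 125, 144, 158, 167, 174, 182, 184, 183, 182, 183, 182, 183, 182, 182, 182, 182, 182, 181, 182, 182, 184, 182, 180, 180, 180, 182, 181, 180, 180, 179, 172, 152, 110, 94, 91, 90, 90, 91, 117, 179, 184, 176, 151, 127, 125, 126, 127, 125, 119, 72, 50, 47, 45]
```

Call:
carry_out --rows '[[[0.5,-0.3,0],[0,0,0],1],[[2,-0.4,0],[0,0,0],1],[[4.5,-0.4,0],[0,0,0],1],[[7,-0.4,0],[0,0,0],1],[[9,-0.4,0],[0,0,0],1],[[10.2,-0.4,0],[0,0,0],1],[[10.7,-0.4,0],[0,0,0],1],[[10.7,-0.4,0],[0,0,0],1],[[10.7,-0.4,0],[0,0,0],1]]'

```text
clock: 13.1
tool_pos: [0.6283, 0.0114, 0.2293]
eef_rot: [0.995, -0.098, -0.001, 0.0]
contact_force: [-0.1, 0.3, -1.0]
opening: 0.381
finger_force: 45.0
```

```bash
python3 - <<'E'
from h import *
from plant import r
s=r.get_state();w=r.snapshot("wrist");sc=r.snapshot("scene")
pickle.dump((s,w,sc),open("pics/w7.pkl","wb"))
print(s["tool_pos"],s["eef_rot"],s["contact_force"],move(s,(.628,.0086,.18),-101.2))
a=cv2.resize(sc["image"][190:340,330:470],(336,360))
cv2.imwrite("pics/v7.png",np.hstack([w["image"][0:480:1,120:520][:360],a])[:,:,::-1])
E
```

```text
[0.62830033 0.01144779 0.22931517] [ 9.95170173e-01 -9.81619355e-02 -6.90221262e-04  2.92576161e-04] [-0.08605077  0.33697667 -0.98765386] (array([0.03, 0.28, 4.93]), [array([ 0. ,  0.1, -0.1]), array([ 1.000e-01, -1.000e-01,  1.799e+02])])
```

View pics/v7.png

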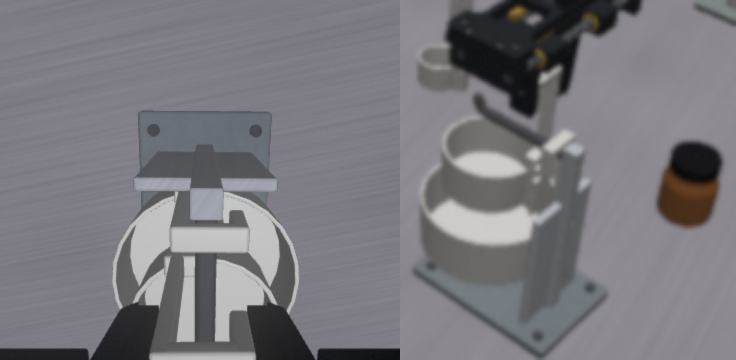

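The wrist view shows the prong at crop x≈205, inside the medium's slot (crook centre ≈203.5). The large crook is ahead, against the post. The scene view shows the medium cup above the large one and clear of its rim. I'll lower it now.

Call:
carry_out --rows '[[[0,0.1,0.5],[0,0,0],1],[[0,0.1,1.5],[0,0,0],1],[[0,0.1,2.8],[0,0,0],1],[[0,0.1,4.0],[0,0,0],1],[[0,0.1,4.8],[0,0,0],1],[[0,0.1,5.2],[0,0,0],1],[[0,0.1,5.3],[0,0,0],1],[[0,0.1,5.3],[0,0,0],1]]'

```text
clock: 14.0
tool_pos: [0.629, 0.0106, 0.1764]
eef_rot: [0.995, -0.098, -0.0, 0.0]
contact_force: [0.7, -0.2, -0.8]
opening: 0.382
finger_force: 45.0
```

Call:
carry_out --rows '[[[0,0,0.1],[0,0,0],1],[[0,0,0.2],[0,0,0],1],[[0,0,0.3],[0,0,0],1],[[0,0,0.35],[0,0,0],1],[[0,0,0.35],[0,0,0],1]]'

```text
clock: 14.5
tool_pos: [0.6288, 0.0107, 0.1729]
eef_rot: [0.995, -0.098, -0.0, 0.0]
contact_force: [-0.6, -0.2, -0.6]
opening: 0.381
finger_force: 45.0
```

Call:
carry_out --rows '[[[0,0,0.1],[0,0,0],1],[[0,0,0.15],[0,0,0],1],[[0,0,0.15],[0,0,0],1]]'

```text
clock: 14.8
tool_pos: [0.629, 0.0107, 0.1726]
eef_rot: [0.995, -0.098, 0.0, 0.0]
contact_force: [-3.0, 0.5, 7.2]
opening: 0.378
finger_force: 45.0
```

Call:
carry_out --rows '[[[0,0,0],[0,0,0],1],[[0,0,0],[0,0,0],1],[[0,0,0],[0,0,0],1],[[0,0,0],[0,0,0],0.6],[[0,0,0],[0,0,0],0.55],[[0,0,0],[0,0,0],0.45],[[0,0,0],[0,0,0],0.35],[[0,0,0],[0,0,0],0.3],[[0,0,-0.5],[0,0,0],0.3],[[0,0,-2],[0,0,0],0.3],[[0,0,-5],[0,0,0],0.3],[[0,0,-9],[0,0,0],0.2]]' --newtons 4

```text
clock: 16.0
tool_pos: [0.6279, 0.0109, 0.2621]
eef_rot: [0.995, -0.098, -0.002, 0.001]
contact_force: [1.4, 1.3, -0.1]
opening: 0.77
finger_force: 0.0
```

```bash
python3 - <<'E'
from h import *
from plant import r
s=r.get_state();print(s["clock"],s["tool_pos"],s["opening"])
print(move(s,(.421,.2706,.25),-93))
E
```

```text
16.0 [0.62792287 0.01090654 0.26210962] 0.7696301717418919
(array([-25.35, -21.44,   1.25]), [array([ 0.1,  0.2, -8.2]), array([ 3.000e-01, -1.000e-01,  1.718e+02])])
```

Call:
carry_out --rows '[[[-2,-1.7,0],[0,0,-2],0],[[-5,-4.2,0],[0,0,-4],0],[[-8.5,-7.2,0],[0,0,-6],0],[[-12,-10.1,0],[0,0,-8.2],0],[[-15.5,-13.1,0.3],[0,0,-8.2],0],[[-19,-16.1,0.6],[0,0,-8.2],0],[[-22,-18.6,1],[0,0,-8.2],0],[[-24.3,-20.5,1.2],[0,0,-8.2],0],[[-25.3,-21.4,1.2],[0,0,-8.2],0],[[-25.3,-21.4,1.2],[0,0,-8.2],0],[[-25.3,-21.4,1.2],[0,0,-8.2],0]]'

```text
clock: 17.1
tool_pos: [0.4238, 0.2688, 0.2501]
eef_rot: [1.0, -0.027, 0.001, 0.0]
contact_force: [0.0, -1.0, -0.3]
opening: 1.001
finger_force: 0.0
```

```bash
python3 - <<'E'
from h import *
from plant import r
s=r.get_state();w=r.snapshot("wrist");sc=r.snapshot("scene")
pickle.dump((s,w,sc),open("pics/w8.pkl","wb"));g=cv2.cvtColor(w["image"],cv2.COLOR_RGB2GRAY)
print(s["clock"],s["tool_pos"],s["eef_rot"],s["q"].round(2))
u=np.array([np.cos(np.radians(-3)),np.sin(np.radians(-3)),0]);v=np.array([-u[1],u[0],0])
print(proj(w,[np.array([.421,.2706,.138])+i*.006*u+j*.017*v for i in(-1,1) for j in(-1,1)]).round(1).tolist())
for x in(305,315,325,335,345): print(x,g[212:268,x].tolist())
for y in(236,240,244): print(y,g[y,285:365].tolist())
E
```

```text
17.1 [0.4238062  0.26876167 0.25009291] [ 9.99628512e-01 -2.72388432e-02  8.49130105e-04  4.02864608e-04] [-1.06  0.6   0.66  1.94 -0.51  0.77 -1.73]
[[346.8, 250.4], [293.7, 250.5], [347.1, 232.4], [293.3, 232.5]]
305 [117, 116, 117, 121, 151, 156, 173, 175, 177, 174, 177, 178, 180, 180, 181, 180, 182, 177, 136, 92, 90, 124, 155, 176, 181, 182, 183, 181, 180, 179, 181, 181, 179, 179, 178, 179, 177, 168, 138, 100, 91, 92, 90, 106, 158, 178, 169, 140, 121, 116, 119, 118, 118, 118, 120, 119]
315 [180, 181, 180, 159, 153, 176, 182, 182, 181, 181, 183, 182, 181, 182, 181, 182, 182, 181, 174, 106, 88, 107, 150, 170, 181, 182, 182, 184, 182, 181, 179, 180, 180, 180, 179, 180, 178, 175, 150, 101, 86, 86, 86, 87, 87, 87, 106, 175, 176, 146, 124, 119, 119, 120, 118, 120]
325 [183, 182, 184, 181, 183, 182, 183, 181, 181, 182, 183, 182, 183, 181, 182, 181, 182, 181, 175, 119, 91, 97, 141, 165, 182, 184, 183, 183, 182, 181, 181, 181, 182, 180, 179, 180, 178, 178, 159, 108, 84, 83, 83, 82, 90, 139, 178, 174, 144, 123, 119, 117, 119, 120, 119, 118]
335 [123, 174, 181, 174, 176, 179, 179, 183, 183,
[... 1024 characters left out ...]
 182, 182, 182, 182, 182, 181, 182, 182, 180, 182, 181, 181, 181, 181, 181, 182, 181, 183, 182, 182, 182, 181, 183, 182, 181, 184, 183, 183, 181, 183, 182, 182, 182, 183, 182, 166, 152, 175, 172, 136, 119, 118, 118, 119, 119, 119, 118, 118, 119, 119, 117, 119, 118, 118, 119, 118, 117, 117, 117]
244 [120, 120, 119, 119, 113, 150, 169, 177, 179, 178, 178, 179, 179, 179, 178, 178, 179, 179, 179, 179, 179, 180, 179, 180, 180, 179, 179, 180, 181, 179, 180, 180, 179, 179, 178, 179, 179, 179, 178, 180, 182, 180, 181, 179, 180, 181, 181, 180, 181, 182, 180, 181, 181, 181, 182, 179, 161, 143, 141, 123, 120, 120, 121, 118, 119, 119, 118, 119, 119, 119, 120, 120, 119, 118, 118, 119, 117, 119, 118, 118]
```

```bash
python3 - <<'E'
from h import *
from plant import r
w=pickle.load(open("pics/w8.pkl","rb"))[1];p=at(w,(316,241),.138);print(p)
print(move(r.get_state(),(*p[:2],.108),-94.5))
E
```

```text
[0.42149384 0.27325719 0.138     ]
(array([-0.29, -0.5 , 14.19]), [array([ 0.1, -0.1,  1.3]), array([ 1.000e-01,  1.000e-01, -1.787e+02])])
```

Call:
carry_out --rows '[[[-0.3,-0.4,4.5],[0,0,1.3],0],[[-0.3,-0.4,9.0],[0,0,1.3],0],[[-0.3,-0.4,12.5],[0,0,1.3],0],[[-0.3,-0.4,14.1],[0,0,1.3],0],[[-0.3,-0.4,14.1],[0,0,1.3],0.5],[[-0.3,-0.4,14.1],[0,0,1.3],1],[[-0.3,-0.4,14.1],[0,0,1.3],1],[[-0.3,-0.4,14.1],[0,0,1.3],1],[[-0.3,-0.4,14.1],[0,0,1.3],1],[[-0.3,-0.4,14.1],[0,0,1.3],1],[[-0.3,-0.4,14.1],[0,0,1.3],1],[[-0.3,-0.4,14.1],[0,0,1.3],1]]' --newtons 45

```text
clock: 18.4
tool_pos: [0.4197, 0.274, 0.1085]
eef_rot: [0.999, -0.038, 0.0, 0.0]
contact_force: [-0.1, -1.0, 1.5]
opening: 0.38
finger_force: 45.0
```

```bash
python3 - <<'E'
from h import *
from plant import r
s=r.get_state();print(s["tool_pos"],s["finger_force"],s["opening"])
w=r.snapshot("wrist");g=cv2.cvtColor(w["image"],cv2.COLOR_RGB2GRAY)
for x in(300,323,345): print(x,g[335:405,x].tolist())
E
```

```text
[0.41966278 0.27402618 0.10849332] 45.00040763989091 0.37956888765284647
300 [129, 128, 127, 113, 89, 84, 88, 88, 87, 90, 90, 92, 95, 111, 133, 154, 165, 172, 181, 189, 187, 188, 188, 187, 187, 187, 186, 187, 188, 187, 187, 186, 185, 185, 186, 187, 186, 184, 186, 184, 184, 185, 184, 185, 170, 148, 129, 125, 126, 123, 125, 125, 126, 124, 124, 124, 124, 125, 123, 123, 122, 123, 123, 125, 123, 117, 73, 49, 46, 46]
323 [148, 187, 191, 179, 107, 87, 87, 87, 89, 91, 91, 90, 96, 106, 125, 147, 160, 170, 178, 186, 187, 189, 188, 187, 188, 187, 188, 187, 188, 187, 187, 186, 187, 186, 186, 185, 185, 185, 186, 186, 185, 185, 184, 183, 176, 158, 134, 125, 125, 126, 127, 124, 124, 123, 124, 125, 125, 123, 124, 123, 124, 125, 124, 124, 123, 121, 74, 49, 48, 44]
345 [127, 126, 127, 125, 97, 84, 86, 88, 88, 89, 91, 91, 93, 98, 118, 140, 159, 169, 176, 183, 188, 188, 189, 188, 188, 187, 186, 187, 187, 187, 186, 186, 185, 186, 187, 186, 185, 184, 184, 185, 184, 186, 185, 185, 182, 163, 139, 126, 125, 125, 124, 124, 124, 123, 122, 122, 122, 123, 123, 124, 125, 123, 123, 122, 124, 118, 72, 47, 45, 45]
```

Call:
carry_out --rows '[[[0,0,-0.5],[0,0,0],1],[[0,0,-2],[0,0,0],1],[[0,0,-5],[0,0,0],1],[[0,0,-8.5],[0,0,0],1],[[0,0,-11],[0,0,0],1],[[0,0,-11.6],[0,0,0],1],[[0,0,-11.6],[0,0,0],1]]'

```text
clock: 19.15
tool_pos: [0.4196, 0.2744, 0.2248]
eef_rot: [0.999, -0.038, 0.0, -0.0]
contact_force: [0.5, 1.3, -1.3]
opening: 0.38
finger_force: 45.0
```

```bash
python3 - <<'E'
from h import *
from plant import r
s=r.get_state();print(s["clock"],s["tool_pos"],s["finger_force"],s["opening"])
print(move(s,(.5206,.031,.2245),-101.2))
E
```

```text
19.15 [0.41959453 0.27439642 0.2247547 ] 44.999808836728334 0.37993635085308175
(array([1.190e+01, 2.351e+01, 2.000e-02]), [array([-0. , -0. ,  6.9]), array([   0. ,   -0. , -173.1])])
```

Call:
carry_out --rows '[[[0.7,1.4,0],[0,0,1],1],[[2.2,4.3,0],[0,0,2],1],[[4,7.9,0],[0,0,3.5],1],[[5.8,11.5,0],[0,0,5],1],[[7.6,15,0],[0,0,6],1],[[9.4,18.6,0],[0,0,6.9],1],[[10.9,21.5,0],[0,0,6.9],1],[[11.6,23,0],[0,0,6.9],1],[[11.9,23.5,0],[0,0,6.9],1],[[11.9,23.5,0],[0,0,6.9],1],[[11.9,23.5,0],[0,0,6.9],1]]'

```text
clock: 20.25
tool_pos: [0.5196, 0.0317, 0.2236]
eef_rot: [0.995, -0.097, -0.001, 0.0]
contact_force: [0.5, 0.6, -0.2]
opening: 0.381
finger_force: 45.0
```

```bash
python3 chk.py w9; python3 - <<'E'
from h import *
w=pickle.load(open("pics/w9.pkl","rb"));g=cv2.cvtColor(w["image"],cv2.COLOR_RGB2GRAY)
for x in(280,320,340): print(x,g[0:240:2,x].tolist())
cv2.imwrite("pics/w9.png",w["image"][:,:,::-1])
E
```

```text
20.25 [0.51964981 0.03168717 0.22361536] [ 9.95244034e-01 -9.74044653e-02 -1.28973613e-03  1.38453262e-04]
50 310 312 tool [ 0.1001 -0.0046  0.0334]
90 312 312 tool [ 0.0856 -0.0043  0.0334]
130 312 312 tool [ 0.0703 -0.0044  0.0334]
150 311 313 tool [ 0.0623 -0.0045  0.0335]
170 310 332 tool [ 0.0541 -0.0008  0.0335]
190 310 331 tool [ 0.0456 -0.001   0.0335]
[157, 192, 190, 180, 110, 88, 89, 92, 91, 93, 94, 96, 98, 108, 129, 150, 165, 172, 182, 189, 191, 191, 190, 192, 191, 190, 192, 191, 189, 191, 189, 190, 189, 190, 190, 191, 189, 189, 189, 189, 188, 190, 188, 188, 178, 160, 139, 130, 128, 130, 132, 135, 134, 133, 130, 130, 132, 131, 130, 129, 130, 128, 128, 132, 131, 125, 76, 52, 49, 47]
280 [200, 201, 201, 202, 200, 201, 200, 200, 199, 201, 199, 200, 199, 174, 139, 92, 89, 144, 200, 202, 202, 202, 202, 202, 201, 198, 194, 201, 192, 111, 93, 91, 92, 93, 94, 150, 199, 202, 201, 201, 202, 203, 201, 202, 202, 203, 202, 202, 202, 202, 203, 202, 201, 202, 201, 202, 202, 201, 202, 201, 201, 202, 201, 201, 199, 201, 200, 200, 201, 201, 200, 201, 200, 200, 199, 192, 114, 107, 107, 106, 
[... 588 characters left out ...]
71, 75, 77, 79, 79, 80, 79, 80, 77, 74, 67, 93, 97, 97, 97, 96, 92, 90, 91, 92, 89, 92, 94, 93, 92, 107, 174, 194]
340 [203, 203, 202, 204, 203, 203, 202, 203, 203, 204, 203, 202, 201, 179, 147, 103, 193, 204, 203, 201, 191, 200, 183, 92, 90, 91, 90, 156, 203, 203, 203, 203, 202, 204, 203, 204, 202, 204, 204, 203, 203, 203, 203, 202, 204, 203, 204, 204, 203, 204, 203, 204, 204, 203, 205, 204, 204, 204, 205, 203, 204, 204, 203, 204, 203, 204, 203, 202, 203, 202, 202, 203, 203, 200, 201, 201, 202, 200, 200, 201, 201, 201, 200, 193, 101, 99, 98, 97, 98, 96, 97, 105, 197, 190, 199, 200, 199, 197, 109, 95, 94, 95, 95, 96, 93, 95, 94, 93, 137, 197, 156, 135, 132, 125, 130, 130, 126, 126, 130, 129]
```

```bash
python3 - <<'E'
from h import *
from plant import r
s=r.get_state();w=pickle.load(open("pics/w9.pkl","rb"))
M=R.from_quat(s["eef_rot"]).as_matrix();t=s["tool_pos"]
for uv,z in(((340,185),.1),((340,218),.1),((340,168),.1),((280,173),.1),((320,28),.203),((340,30),.203)): print(uv,z,(M.T@(at(w,uv,z)-t))[:2].round(4))
E
```

```text
(340, 185) 0.1 [0.0308 0.0114]
(340, 218) 0.1 [0.0091 0.0116]
(340, 168) 0.1 [0.0416 0.0112]
(280, 173) 0.1 [ 0.0385 -0.0265]
(320, 28) 0.203 [ 0.1057 -0.0006]
(340, 30) 0.203 [0.1051 0.0065]
```

View pics/w9.png

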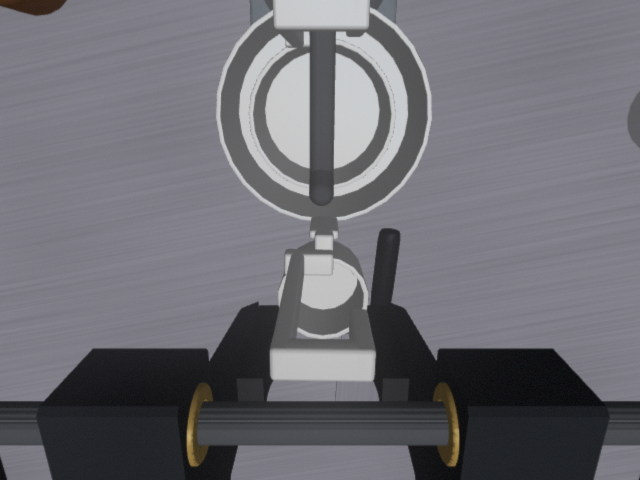

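The wrist view shows the medium's rim (249–394) nested inside the large one's (218–432) on the prong. The small dipper is gripped and lined up with the prong, whose centre is at x≈321. I'll go in 9.15 cm so the small cup clears the medium's front wall.

Call:
carry_out --rows '[[[0.5,0,0],[0,0,0],1],[[2,0,0],[0,0,0],1],[[4,0,0],[0,0,0],1],[[6,0,0],[0,0,0],1],[[7.7,0,0],[0,0,0],1],[[8.7,0,0],[0,0,0],1],[[9.1,0,0],[0,0,0],1],[[9.1,0,0],[0,0,0],1],[[9.1,0,0],[0,0,0],1]]'

```text
clock: 21.2
tool_pos: [0.6091, 0.0135, 0.2242]
eef_rot: [0.995, -0.098, -0.001, 0.0]
contact_force: [-0.2, -0.2, -0.2]
opening: 0.38
finger_force: 45.0
```

```bash
python3 - <<'E'
from h import *
from plant import r
s=r.get_state();w=r.snapshot("wrist");pickle.dump((s,w),open("pics/w10.pkl","wb"))
M=R.from_quat(s["eef_rot"]).as_matrix();t=s["tool_pos"];g=cv2.cvtColor(w["image"],cv2.COLOR_RGB2GRAY)
print(t,s["contact_force"],"travel",np.hypot(*(t-[.51965,.03169,.22])[:2]),"line y",.0107+(.629-t[0])*.198)
for y in(310,325): print(y,g[y,270:380].tolist())
E
```

```text
[0.6091191  0.01352472 0.22423268] [-0.24964053 -0.18864803 -0.1864516 ] travel 0.09129456093977523 line y 0.014636418763952039
310 [39, 40, 42, 39, 40, 40, 39, 42, 53, 81, 85, 86, 86, 88, 88, 87, 88, 90, 89, 89, 92, 90, 89, 91, 92, 92, 91, 89, 89, 92, 97, 98, 99, 97, 97, 99, 97, 96, 96, 95, 80, 58, 61, 65, 70, 68, 73, 76, 74, 78, 76, 75, 75, 75, 75, 75, 76, 74, 73, 70, 66, 66, 88, 88, 90, 88, 89, 88, 88, 88, 86, 87, 86, 85, 87, 86, 85, 85, 83, 85, 83, 83, 85, 88, 88, 88, 87, 89, 89, 89, 86, 88, 90, 89, 94, 104, 97, 53, 42, 41, 39, 40, 40, 41, 40, 40, 39, 37, 39, 39]
325 [39, 38, 38, 39, 44, 66, 82, 84, 87, 87, 88, 87, 86, 87, 91, 89, 87, 88, 88, 88, 89, 91, 93, 92, 92, 92, 91, 92, 96, 96, 96, 95, 96, 95, 95, 97, 94, 96, 94, 95, 80, 61, 59, 64, 67, 70, 73, 76, 75, 76, 74, 76, 75, 76, 74, 74, 74, 75, 73, 71, 65, 69, 86, 88, 86, 87, 86, 88, 86, 85, 85, 86, 85, 85, 85, 85, 85, 83, 85, 81, 79, 81, 81, 86, 86, 86, 88, 88, 86, 86, 87, 88, 87, 88, 88, 86, 87, 89, 90, 89, 62, 42, 39, 37, 37, 38, 36, 36, 36, 34]
```

Call:
carry_out --rows '[[[0,-0.1,0.5],[0,0,0],1],[[0,-0.1,1.5],[0,0,0],1],[[0,-0.1,2.6],[0,0,0],1],[[0,-0.1,3.6],[0,0,0],1],[[0,-0.1,4.3],[0,0,0],1],[[0,-0.1,4.7],[0,0,0],1],[[0,-0.1,4.8],[0,0,0],1],[[0,-0.1,4.8],[0,0,0],1]]'

```text
clock: 22.05
tool_pos: [0.61, 0.0138, 0.1764]
eef_rot: [0.995, -0.098, -0.0, 0.0]
contact_force: [0.5, -0.2, -1.3]
opening: 0.38
finger_force: 45.0
```

Call:
carry_out --rows '[[[0,0,0.1],[0,0,0],1],[[0,0,0.2],[0,0,0],1],[[0,0,0.25],[0,0,0],1],[[0,0,0.3],[0,0,0],1],[[0,0,0.3],[0,0,0],1]]'

```text
clock: 22.55
tool_pos: [0.61, 0.014, 0.1735]
eef_rot: [0.995, -0.098, -0.0, 0.0]
contact_force: [1.0, -0.4, 0.0]
opening: 0.384
finger_force: 45.0
```

Call:
carry_out --rows '[[[0,0,0.1],[0,0,0],1],[[0,0,0.15],[0,0,0],1],[[0,0,0.15],[0,0,0],1]]'

```text
clock: 22.85
tool_pos: [0.6101, 0.014, 0.1732]
eef_rot: [0.995, -0.098, 0.0, -0.0]
contact_force: [-3.5, 0.2, 8.3]
opening: 0.383
finger_force: 45.0
```

Call:
carry_out --rows '[[[0,0,0],[0,0,0],1],[[0,0,0],[0,0,0],1],[[0,0,0],[0,0,0],1],[[0,0,0],[0,0,0],0.6],[[0,0,0],[0,0,0],0.55],[[0,0,0],[0,0,0],0.45],[[0,0,0],[0,0,0],0.4],[[0,0,0],[0,0,0],0.35],[[0,0,-0.5],[0,0,0],0.35],[[0,0,-2],[0,0,0],0.35],[[0,0,-5],[0,0,0],0.3],[[0,0,-9],[0,0,0],0.3]]' --newtons 4

```text
clock: 24.05
tool_pos: [0.6088, 0.0143, 0.2617]
eef_rot: [0.995, -0.098, -0.002, 0.001]
contact_force: [1.0, 0.4, -0.7]
opening: 0.7
finger_force: 0.0
```

Call:
carry_out --rows '[[[-3,0,-3],[0,0,0],0.2],[[-7,0,-5],[0,0,0],0.2],[[-11,0,-5],[0,0,0],0.2],[[-15,0,-5],[0,0,0],0.2],[[-18,0,-5],[0,0,0],0.2],[[-18,0,-5],[0,0,0],0.2],[[-18,0,-5],[0,0,0],0.2],[[-18,0,-5],[0,0,0],0.2],[[-18,0,-5],[0,0,0],0.2],[[-18,0,-5],[0,0,0],0.2],[[-18,0,-5],[0,0,0],0.2]]'

```text
clock: 25.15
tool_pos: [0.4338, 0.0489, 0.3118]
eef_rot: [0.995, -0.098, -0.0, 0.001]
contact_force: [-0.3, -0.1, -0.2]
opening: 0.799
finger_force: 0.0
```

```bash
python3 - <<'E'
from h import *
from plant import r
s=r.get_state();w=r.snapshot("wrist");sc=r.snapshot("scene");b=r.snapshot("scene")
print(s["clock"],s["tool_pos"],s["contact_force"])
d=cv2.absdiff(sc["image"],b["image"])[190:340,330:470];print("motion",d.mean(),d.max())
M=w["image"]
pickle.dump((s,w,sc),open("pics/f.pkl","wb"))
# numeric check vs. empty/large-only scene: white pixels at the predicted crook tops
root=np.array([.6624,.0018]);u=np.array([.981,-.194])
for n,o in(("L",.008),("M",.034),("S",.0515)):
    P=np.r_[root-o*u,.203];
    for c,nm in((sc,"scene"),(w,"wrist")):
        q=proj(c,P)[0];x,y=q.round().astype(int)
        if 2<x<637 and 2<y<477: print(n,nm,q.round(0),c["image"][y-1:y+2,x-1:x+2].mean())
E
```

```text
25.15 [0.43384256 0.04885387 0.31182291] [-0.31659923 -0.05866249 -0.17669063]
motion 0.4910952380952381 6
L scene [396. 249.] 192.7037037037037
M scene [385. 244.] 194.0
S scene [379. 240.] 191.74074074074073
```

Call:
carry_out --rows '[[[0,0,0],[0,0,0],0.2],[[0,0,0],[0,0,0],0.2],[[0,0,0],[0,0,0],0.2],[[0,0,0],[0,0,0],0.2],[[0,0,0],[0,0,0],0.2],[[0,0,0],[0,0,0],0.2],[[0,0,0],[0,0,0],0.2],[[0,0,0],[0,0,0],0.2],[[0,0,0],[0,0,0],0.2],[[0,0,0],[0,0,0],0.2]]'

```text
clock: 26.3
tool_pos: [0.4334, 0.0491, 0.312]
eef_rot: [0.995, -0.098, -0.0, 0.0]
contact_force: [0.5, 0.1, 0.8]
opening: 0.799
finger_force: 0.0
```

```bash
python3 - <<'E'
from h import *
from plant import r
s,w,sc=pickle.load(open("pics/f.pkl","rb"));b=r.snapshot("scene");w2=r.snapshot("wrist")
d=cv2.absdiff(sc["image"],b["image"])[190:340,330:470];print("motion 1s",d.mean(),d.max())
a=pickle.load(open("pics/scene0.pkl","rb"))["image"]
for n,(x,y,X,Y) in dict(bottle=(250,290,300,390),jar=(435,245,470,285),bracket=(340,355,385,410),scraper=(255,248,322,295)).items(): print(n,cv2.absdiff(a,b["image"])[y:Y,x:X].mean().round(1))
root=np.array([.6624,.0018]);u=np.array([.981,-.194]);v=np.array([.194,.981]);g=cv2.cvtColor(w2["image"],cv2.COLOR_RGB2GRAY)
# crook tops along prong at z=.203, and rims at z=.1 along y-offset lines
for off,z,lo,hi in((0,.203,-10,105),(.012,.1,40,155),(-.012,.1,40,155)):
    o=[];
    for k in range(lo,hi,3):
        x,y=proj(w2,np.r_[root-k/1000*u+off*v,z])[0].round().astype(int); o.append((k,int(g[y,x])) if 0<=x<640 and 0<=y<480 else (k,-1))
    print(off,z,o)
k=[]
for yy in range(-75,76,3):
    x,y=proj(w2,np.r_[root-.078*u+yy/1000*v,.1])[0].round().astype(int);k.append((yy,int(g[y,x]) if 0<=x<640 and 0<=y<480 else -1))
print("across",k)
E
```

```text
motion 1s 0.4963015873015873 6
bottle 3.4
jar 2.4
bracket 3.0
scraper 3.3
0 0.203 [(-10, -1), (-7, -1), (-4, -1), (-1, -1), (2, -1), (5, -1), (8, -1), (11, -1), (14, -1), (17, -1), (20, -1), (23, -1), (26, -1), (29, -1), (32, -1), (35, -1), (38, -1), (41, -1), (44, -1), (47, -1), (50, -1), (53, -1), (56, -1), (59, -1), (62, -1), (65, -1), (68, -1), (71, -1), (74, -1), (77, -1), (80, -1), (83, -1), (86, -1), (89, -1), (92, -1), (95, -1), (98, -1), (101, -1), (104, 69)]
0.012 0.1 [(40, -1), (43, -1), (46, -1), (49, -1), (52, -1), (55, -1), (58, -1), (61, -1), (64, -1), (67, -1), (70, -1), (73, -1), (76, -1), (79, -1), (82, 192), (85, 194), (88, 192), (91, 193), (94, 192), (97, 192), (100, 92), (103, 194), (106, 193), (109, 193), (112, 193), (115, 171), (118, 167), (121, 192), (124, 193), (127, 193), (130, 194), (133, 193), (136, 139), (139, 163), (142, 125), (145, 123), (148, 125), (151, 124), (154, 125)]
-0.012 0.1 [(40, -1), (43, -1), (46, -1), (49, -1), (52, -1), (55, -1), (58, -1), (61, -1), (64, -1), (67, -1), (70, -1), (73, -1), (76, -1), (79, -1), (82, 193), (85, 193), (88, 193), (91, 193), (94, 189), (97, 184), (100, 100), (103, 193), (106, 195), (109, 193), (112, 194), (115, 185), (118, 189), (121, 193), (124, 192), (127, 192), (130, 193), (133, 192), (136, 109), (139, 151), (142, 123), (145, 123), (148, 122), (151, 123), (154, 123)]
across [(-75, -1), (-72, -1), (-69, -1), (-66, -1), (-63, -1), (-60, -1), (-57, -1), (-54, -1), (-51, -1), (-48, -1), (-45, -1), (-42, -1), (-39, -1), (-36, -1), (-33, -1), (-30, -1), (-27, -1), (-24, -1), (-21, -1), (-18, -1), (-15, -1), (-12, -1), (-9, -1), (-6, -1), (-3, -1), (0, -1), (3, -1), (6, -1), (9, -1), (12, -1), (15, -1), (18, -1), (21, -1), (24, -1), (27, -1), (30, -1), (33, -1), (36, -1), (39, -1), (42, -1), (45, -1), (48, -1), (51, -1), (54, -1), (57, -1), (60, -1), (63, -1), (66, -1), (69, -1), (72, -1), (75, -1)]
```

Nothing has moved over the last second. The rim profile is nested and symmetric about the prong, with fronts at about 100, 116 and 138 mm out. All three crooks are on the prong and the bystanders are unchanged, so I'm handing in.

```bash
python3 -c "
from plant import r
print(r.finish_job())"
```

```text
the job is handed in; nothing more can be done
None
```

The job is handed in at about 26 s: the large, medium and small dippers hang nested and still on the hook in that order, the robot is clear of them, and the bottle, jar, bracket and scraper were not moved; the final check was numeric, since all 10 picture views were used.

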